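# Unstack the pantry canisters and put the set in its places

## Task

Take apart the two stacks of porcelain canisters and give each its own place: the large round, the square and the oblong canister each stand flat inside the raised rim of the wooden coaster of their own shape. The small round canister goes upright into the wooden box: slide the box's lid open, set the canister in, and slide the lid fully shut again.

Things in the scene. Friction and masses are not known exactly. Their poses are not given: they have to be found in the camera images.
- round_canister: large round canister, 60 mm diameter, 40 mm high; at the bottom of one of the two stacks; white porcelain with a light-wood lid let flush into its top, leaving a 5 mm white border; loose; origin at the centre of its underside, z up
- square_canister: square canister, 58 x 58 mm, 40 mm high, sides along its x and y; at the bottom of the other stack; white porcelain with a light-wood lid let flush into its top, leaving a 5 mm white border; loose; origin at the centre of its underside, z up
- small_canister: small round canister, 40 mm diameter, 34 mm high; stands on top of either stack; white porcelain with a light-wood lid let flush into its top, leaving a 5 mm white border; loose; origin at the centre of its underside, z up
- oblong_canister: oblong canister, 34 mm along its x, 52 mm along its y, 34 mm high; on top of the other stack; white porcelain with a light-wood lid let flush into its top, leaving a 5 mm white border; loose; origin at the centre of its underside, z up
- round_coaster: round wooden coaster, fixed, 92 mm outside; flat floor 4 mm thick, 80 mm across, inside a rim 6 mm wide whose top is 10 mm above the counter; origin at the centre of its underside, z up
- square_coaster: square wooden coaster, fixed, 90 x 90 mm outside, sides along its x and y; flat floor 4 mm thick, 78 x 78 mm, inside a rim 6 mm wide whose top is 10 mm above the counter; origin at the centre of its underside, z up
- oblong_coaster: oblong wooden coaster, fixed, 66 mm along its x, 84 mm along its y outside; flat floor 4 mm thick, 54 x 72 mm, inside a rim 6 mm wide whose top is 10 mm above the counter; origin at the centre of its underside, z up
- slide_box: dark wooden box, fixed, 112 mm (its x) by 126 mm (its y), walls 6 mm thick and 50 mm high, floor 6 mm thick, inside 100 x 114 mm and 44 mm deep under the lid; origin at the centre of its underside, z up; its lid slides on top along the box's y
- lid (a joint): how far the box's lid is slid open, in m: 0 fully shut (against a stop), 0.105 fully open (against a stop); it opens towards the box's +y (away from the stacks), starts 6 to 30 mm ajar, resists with about 1.5 N and stays where it is left; its underside slides 50 mm above the counter, its top is 57.5 mm above it, and open it overhangs the box's +y side
- lid_grip (a point): centre of the top of the lid's upright dark steel fin, 79.5 mm above the counter; the fin is 12 mm thick along the box's y, 50 mm long along the box's x, stands 22 mm above the lid's top in the lid's middle, and moves with the lid; at joint 0 it is over the box's centre; axes as the box's
Not all that is in view belongs to the job. Leave any purple or yellow look-alike of the oblong_canister alone.

How it is judged:
By the outcome, as a careful person would: the job done as asked, in the order asked, and still so for the second after the job is handed in, with the robot touching nothing.
It also fails if it takes over 131 s, if anything falls off the work surface, if the arm or the gripper's body presses on something with over 40 N, if the wrist force passes 120 N, or if a joint passes its speed limit or range.

## Robot

A 6-joint arm with a two-finger parallel gripper is mounted at the origin on the work surface. World frame = base frame: x ahead of the robot, y to its left, z up, the work surface at z = 0. Lengths are in m, angles in rad, forces in N, time in s.
With the tool pointing down it reaches from about 0.35 to 0.8 m from the base axis. Payload 7.3 kg.
Tool frame: the origin (TCP) lies between the finger pads; the fingertips stand 25 mm ahead of it and the grasp point (between the pads) lies 6 mm ahead of it (r.tip_extent is the distance from the TCP to the fingertips, in m); z points along the fingers, y is the line along which they close (so a half turn about z gives the same grasp; the last joint's range is limited). The gripper opens to 85 mm and grips with 20 to 120 N. Pads are 22 mm wide; open, the fingers measure 114 mm over their backs; the gripper's body (76 mm by 85 mm) begins 54 mm behind the grasp point. The pads swing forward as they close: fully open they stand 13 mm farther back than shut.
Start: joints at [-1.495, 0.342, 1.524, -0, 1.275, -0.146], TCP at [0.116, -0.512, 0.256] pointing down, gripper open.
Joint ranges: [-2.53, 2.53], [-0.77, 2.02], [0.04, 2.7], [-1, 4.14], [0.28, 2.66], [-3.11, 3.11]. Speed limits (rad/s): [2.57, 2.57, 3.14, 3.14, 3.14, 3.14].

## Interface

Orientations are given as a unit quaternion [x, y, z, w].
In Python, from workcell import r, command_gripper, optics gives the robot as it stands. The module is installed in compiled form; this text tells all that it offers. Calls block until the motion is done:
- r.reach(position, orientation): joint-space move of the TCP to a pose.
- r.move_straight(position, orientation=None, speed=0.15, max_force=None): straight line of the TCP; orientation=None keeps the orientation; speed is the mean speed in m/s. With max_force (N) it stops when the force on the tool has changed by that much, and returns True; else False.
- r.movej(angles): joint-space move.
- command_gripper(opening, force=None): finger opening in m; force is the grip in N (None keeps the last); returns when the fingers have stopped.
- r.hold(seconds).
- r.solve_ik(position, orientation): joint angles nearest the present ones, or None.
- r.read_state(): the state.
- optics.get_image(name): name is "scene" or "side" or "wrist"; returns (picture, depth): 400x640x3 uint8, red, green, blue; 400x640 float32, m along the optical axis (not along the pixel's ray), 0 where there is no reading.
- optics.camera_model(name): a dict with "K" (3x3 intrinsics, pixels), "R" (3x3) and "t" (3): a world point X has camera coordinates R X + t; the wrist camera has in their place "tool_from_camera" (4x4, takes a point from camera to tool coordinates, whose origin is the TCP and whose axes are the flange's). Camera axes: x right, y down, z forward; pixel columns grow to the right and rows downward; lengths in m; the calibration is good to about 2 mm. A picture is of the moment at which its call begins: read the wrist's pose just before it. camera_model takes no time and is no camera call.
A pose or a line that the arm cannot do raises r.PlanningError and nothing moves.
- r.finish_job(): hands the job in; it is judged then, once.
The state is a dict: "time_s": time; "joint_positions": joint angles; "dq": joint speeds; "tau": joint torques, N m; "eef_pos": TCP position; "eef_rot": TCP orientation; "contact_force": force on the tool from outside, world axes, zero at the start; "torque": the same for the moment, N m; "grip_width": finger opening in m; "grip_force": force on a finger pad.
Only numpy, scipy, OpenCV 4.12 (cv2) and the standard library are available. Lean on these libraries where they do the work, as an engineer would, in place of code of your own. Each camera call takes 0.05 s, during which the arm holds its last target. There are 200 camera calls.

## Working session

There is one attempt and no reset: what is moved stays moved. The work goes in short steps, each a Python script; the robot and the scene stay as the last script left them, time stands still between calls to the robot, and variables do not carry over. Pictures are saved under pics/ and viewed, at most 14 in all, crops included, and the job is handed in when it is done.

```bash
mkdir -p pics
python3 - <<'E'
from workcell import r,optics
import cv2,numpy as np
for n in("scene","side"):
    p,d=optics.get_image(n);cv2.imwrite(f"pics/{n}0.png",p[:,:,::-1]);np.savez(f"{n}0.npz",p=p,d=d)
    m=optics.camera_model(n);print(n,m['K'].tolist(),(-m['R'].T@m['t']).round(3),m['R'].round(2).tolist())
print(optics.camera_model("wrist"))
print(r.read_state()['eef_rot'],r.tip_extent)
E
```

```text
scene [[449.6317842223689, 0.0, 320.18477388678826], [0.0, 449.6317842223689, 198.42352593265431], [0.0, 0.0, 1.0]] [1.346 0.34  0.723] [[-0.44, 0.9, 0.02], [0.53, 0.28, -0.8], [-0.72, -0.34, -0.6]]
side [[395.840148622466, 0.0, 318.337938082798], [0.0, 395.840148622466, 199.55590536422264], [0.0, 0.0, 1.0]] [ 0.469 -0.741  0.681] [[1.0, -0.08, 0.02], [-0.04, -0.65, -0.76], [0.07, 0.76, -0.65]]
{'K': array([[319.7356088 ,   0.        , 320.61646222],
       [  0.        , 319.7356088 , 201.91443197],
       [  0.        ,   0.        ,   1.        ]]), 'tool_from_camera': array([[ 2.17391459e-04, -9.61151013e-01, -2.76022975e-01,
         7.01500078e-02],
       [ 9.99999361e-01,  5.15176794e-04, -1.00633427e-03,
         5.24424353e-04],
       [ 1.10943983e-03, -2.76022580e-01,  9.61150511e-01,
        -1.16954444e-01],
       [ 0.00000000e+00,  0.00000000e+00,  0.00000000e+00,
         1.00000000e+00]])}
[ 9.93855557e-01  1.10682886e-01  2.22009852e-05 -6.55490582e-04] 0.025
```

View pics/scene0.png

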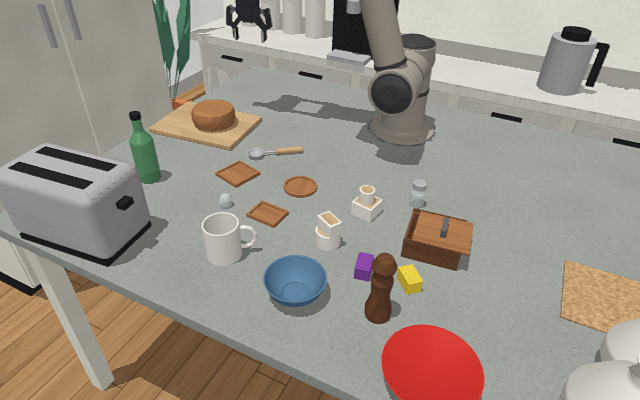

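View pics/side0.png

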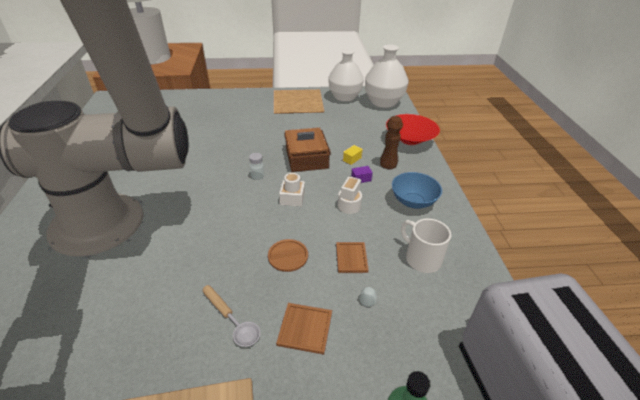

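Scene view: the small round canister stands on the square one at (367,200), and the oblong stands on the large round one at (328,228). The coasters are round (300,187), square (238,174) and oblong (267,213); the box is at (438,238).
Possible look-alikes of the oblong canister are purple (365,266), yellow (410,279), the white mug (222,238) and the shaker (418,193). The white one with a wood lid at (329,222) fits the description. I'll check it in a close crop.

```bash
cat > h.py <<'E'
from workcell import r,command_gripper,optics
import numpy as np,cv2
from scipy.spatial.transform import Rotation as R
def world(n,d,pose=None):
    m=optics.camera_model(n);K=m['K'];v,u=np.indices(d.shape)
    P=np.stack([(u-K[0,2])/K[0,0]*d,(v-K[1,2])/K[1,1]*d,d],-1)
    if n!='wrist': return (P-m['t'])@m['R']
    T=m['tool_from_camera'];P=P@T[:3,:3].T+T[:3,3]
    return P@R.from_quat(pose[1]).as_matrix().T+pose[0]
def snap(n,name):
    s=r.read_state();p,d=optics.get_image(n);W=world(n,d,(s['eef_pos'],s['eef_rot']))
    cv2.imwrite(f"pics/{name}.png",p[:,:,::-1]);np.savez(name+".npz",p=p,d=d,W=W);return p,d,W
def down(yaw):  # tool y axis along world direction at angle yaw+90deg ; tool x at yaw
    c,s=np.cos(yaw),np.sin(yaw)
    return R.from_matrix(np.array([[c,s,0],[s,-c,0],[0,0,-1]])).as_quat()
E
python3 - <<'E'
from h import *
z=np.load("scene0.npz");W=world("scene",z['d'])
for k,(u,v) in dict(small=(368,189),sq=(367,210),obl=(329,219),rnd=(327,240),rc=(300,187),sc=(238,174),oc=(267,213),box=(430,225),fin=(445,226),purple=(365,262),yellow=(410,276),shaker=(418,185),pepper=(385,262),bowl=(295,262),mug=(222,225),egg=(225,198)).items(): print(k,W[v,u].round(3))
c=z['p'][150:310,200:480];cv2.imwrite("pics/crop0.png",cv2.resize(c[:,:,::-1],None,fx=2.8,fy=2.8,interpolation=2))
print(np.linalg.norm(W[200,300]))
for p in [(.45,-.05),(.5,0),(.4,0)]:
  for h in (.35,.4,.45):
    print(p,h,[ (r.solve_ik([*p,h],down(y)) is not None) for y in (0,1.57,-1.57,3.14)])
E
```

```text
small [0.482 0.061 0.076]
sq [0.511 0.074 0.035]
obl [0.634 0.027 0.078]
rnd [0.653 0.033 0.033]
rc [ 0.466 -0.138  0.005]
sc [ 0.494 -0.322  0.006]
oc [ 0.612 -0.154  0.012]
box [0.523 0.231 0.058]
fin [0.538 0.265 0.08 ]
purple [0.679 0.135 0.033]
yellow [0.674 0.234 0.034]
shaker [0.398 0.164 0.07 ]
pepper [0.782 0.203 0.157]
bowl [0.751 0.003 0.036]
mug [ 0.74  -0.191  0.054]
egg [ 0.633 -0.263  0.034]
0.5260401185195703
(0.45, -0.05) 0.35 [True, True, True, True]
(0.45, -0.05) 0.4 [True, True, True, True]
(0.45, -0.05) 0.45 [True, True, True, True]
(0.5, 0) 0.35 [True, True, True, True]
(0.5, 0) 0.4 [True, True, True, True]
(0.5, 0) 0.45 [True, True, True, True]
(0.4, 0) 0.35 [True, True, True, True]
(0.4, 0) 0.4 [True, True, True, True]
(0.4, 0) 0.45 [True, True, True, True]
```

View pics/crop0.png

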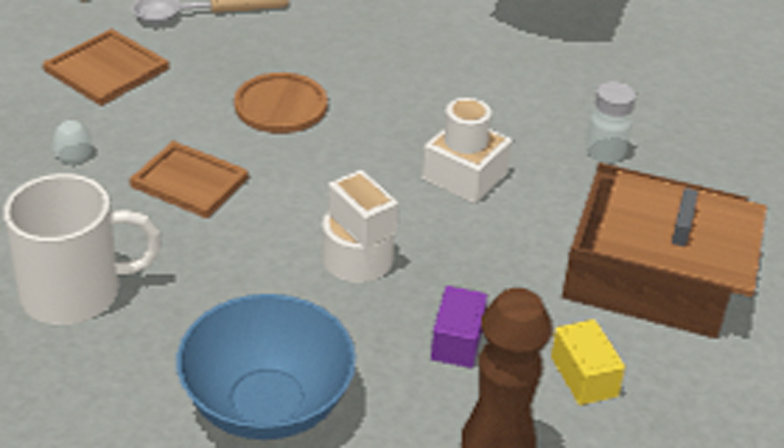

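The crop confirms it: the white oblong with the wood lid is on the round one, and the purple and yellow blocks are look-alikes to leave alone. Next, wrist views from above.

Run:
```python
from h import *
r.reach([.58,-.18,.27],down(0));snap("wrist","wA");print(r.read_state()['time_s'])
r.reach([.59,.11,.27],down(0));snap("wrist","wB");print(r.read_state()['time_s'],r.read_state()['joint_positions'])
a=cv2.imread("pics/wA.png");b=cv2.imread("pics/wB.png");cv2.imwrite("pics/wAs.png",a)
```

```text
2.2
3.3667 [ 5.41735111e-02  4.73025207e-01  1.28145276e+00 -4.96972858e-04
  1.38710459e+00  1.62698175e+00]
```

View pics/wA.png

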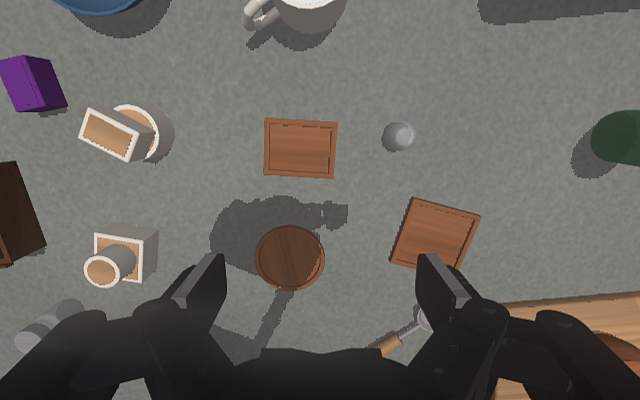

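View pics/wB.png

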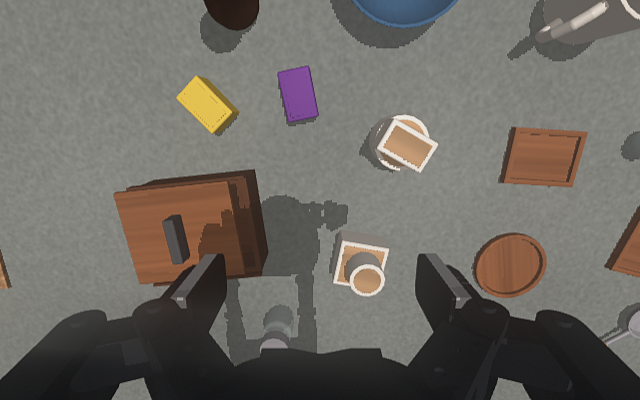

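wA shows the oblong coaster at (300,148), the round at (290,257) and the square at (435,235). wB shows the box at (190,228) with its fin at (175,240), the oblong on the round canister at (405,143), and the small on the square one at (365,268).

```bash
cat > m.py <<'E'
from h import *
def pts(W,p,c,rad,z0,z1,brown=False,conn=True,white=False):
    m=(np.hypot(W[...,0]-c[0],W[...,1]-c[1])<rad)&(W[...,2]>z0)&(W[...,2]<z1)
    q=p.astype(int)
    if brown:m&=(q[...,0]-q[...,2]>35)
    n,l,s,_=cv2.connectedComponentsWithStats(m.astype(np.uint8))
    m=l==1+s[1:,4].argmax()
    return W[m]
def rect(X):
    (c,wh,a)=cv2.minAreaRect((X[:,:2]*1000).astype(np.float32));return np.round(c,1),np.round(wh,1),round(a,1),len(X),np.median(X[:,2]).round(4)
def circ(X):
    c,rr=cv2.minEnclosingCircle((X[:,:2]*1000).astype(np.float32));return np.round(c,1),round(rr*2,1),len(X),np.median(X[:,2]).round(4)
E
python3 - <<'E'
from m import *
A=np.load("wA.npz");B=np.load("wB.npz")
for n,Z in(("A",A),("B",B)):
    W,p=Z['W'],Z['p']
    t=W[(np.hypot(W[...,0]-.55,W[...,1]+.05)<.05)&(abs(W[...,2])<.004)];print(n,'table z',t[:,2].mean(),t[:,2].std())
    for nm,f,a in [("rc",circ,((.466,-.138),.06,-.01,.02,True)),("sc",rect,((.494,-.322),.09,-.01,.02,True)),("oc",rect,((.612,-.154),.07,-.01,.02,True)),
      ("small",circ,((.49,.06),.04,.069,.08)),("obl",rect,((.64,.03),.05,.069,.08)),("sq",rect,((.5,.07),.06,.036,.045)),("rnd",circ,((.645,.03),.06,.036,.045)),
      ("lid",rect,((.53,.23),.15,.054,.061)),("fin",rect,((.53,.25),.06,.074,.085)),("boxrim",rect,((.53,.23),.15,.044,.053)),("boxall",rect,((.53,.23),.15,.02,.053)),("purple",rect,((.68,.13),.05,.028,.042)),("yellow",rect,((.67,.23),.05,.028,.042))]:
        try: print(n,nm,*f(pts(W,p,*a)))
        except Exception as e: print(n,nm,'fail')
E
```

```text
A table z -0.0005057322360191324 0.0007820443278420241
A rc [ 460.8 -139. ] 98.4 3325 0.0039
A sc [ 488.1 -328.3] [96.9 95.6] 74.5 3992 0.0057
A oc [ 605.4 -155.6] [86.3 68.4] 86.1 4060 0.0058
A small [480.7  57.1] 41.7 1024 0.0738
A obl [627.1  23.6] [52.8 34.1] 61.1 1999 0.0736
A sq [481.1  60. ] [57.5 58.3] 79.6 1098 0.0398
A rnd [627.2  21. ] 60.1 827 0.0395
A lid [401.7 164.2] [16.7  2.7] 85.8 48 0.058
A fin fail
A boxrim [503.1 185.4] [50.3 16.4] 1.3 360 0.0489
A boxall [530.5 183.9] [ 41.  110.7] 74.5 1758 0.0334
A purple [677.  131.9] [52.2 36.3] 11.2 1849 0.0336
A yellow fail
B table z -0.000717630609283452 0.0007711429302013525
B rc [ 461.1 -144. ] 101.2 3399 0.0037
B sc [ 478.9 -286.7] [91.1 43.2] 19.2 842 0.006
B oc [ 605.1 -160.5] [93.7 68.2] 86.0 3862 0.0056
B small [481.6  58.1] 40.0 948 0.0737
B obl [627.1  24.2] [52.6 34. ] 61.3 1871 0.0735
B sq [480.9  61.1] [58.2 58.4] 79.3 1058 0.0397
B rnd [643.6  14.3] 45.6 321 0.0393
B lid [529.2 254.4] [118.6 142.5] 6.2 9323 0.0571
B fin [528.8 262.8] [49.5 12.9] 5.9 589 0.0787
B boxrim [536.7 193. ] [116.2  19.8] 5.6 782 0.0494
B boxall [531.1 246.4] [116.3 126.9] 6.0 1565 0.0475
B purple [677.  132.5] [52.  33.9] 11.1 1665 0.0335
B yellow [666.4 232.3] [52.4 34.3] 43.2 1676 0.0335
```

```bash
cat >> m.py <<'E'
def rays(pose,uv,z):
    m=optics.camera_model("wrist");K=m['K'];T=m['tool_from_camera'];Q=R.from_quat(pose[1]).as_matrix()
    d=np.c_[(uv[:,0]-K[0,2])/K[0,0],(uv[:,1]-K[1,2])/K[1,1],np.ones(len(uv))]@T[:3,:3].T@Q.T
    o=Q@T[:3,3]+pose[0];return (o+d*((z-o[2])/d[:,2])[:,None])[:,:2]*1000
def coaster(p,pose,seed,z=.008):
    q=p.astype(int);m=((q[...,0]-q[...,2]>25)&(q[...,0]>1.35*q[...,2])).astype(np.uint8)
    m=cv2.morphologyEx(m,cv2.MORPH_CLOSE,np.ones((5,5)));m=cv2.morphologyEx(m,cv2.MORPH_OPEN,np.ones((5,5)))
    n,l=cv2.connectedComponents(m)
    c,_=cv2.findContours((l==l[seed[1],seed[0]]).astype(np.uint8),0,1)
    X=rays(pose,max(c,key=len)[:,0].astype(float),z).astype(np.float32)
    return cv2.minAreaRect(X),cv2.fitEllipse(X),len(X)
E
python3 - <<'E'
from m import *
A=np.load("wA.npz");pose=(np.array([.58,-.18,.27]),down(0));s=r.read_state();print(s['eef_pos'])
for k,c in dict(rc=(290,257),sc=(435,225),oc=(300,148)).items(): print(k,coaster(A['p'],pose,c))
# open fingertips in tool frame (pose of B is current)
W=A['W'];Q=R.from_quat(pose[1]).as_matrix();T=(W-pose[0])@Q
m=(T[...,2]<.06)&(T[...,2]>-.03)&(abs(T[...,1])<.08)
print("tips z",np.percentile(T[...,2][m],[90,98,100]), "y",np.percentile(T[...,1][m],[0,2,50,98,100]))
E
```

```text
[0.59033672 0.10838301 0.2699644 ]
rc (((464.15020751953125, -139.46124267578125), (91.1625747680664, 90.21251678466797), 0.028848862275481224), ((464.0841979980469, -139.48468017578125), (90.0355453491211, 92.08409118652344), 67.13591003417969), 191)
sc (((491.93060302734375, -324.4874267578125), (93.50646209716797, 91.32052612304688), 74.88679504394531), ((497.17205810546875, -323.15545654296875), (94.2399673461914, 111.27571105957031), 4.864665985107422), 268)
oc (((606.5692749023438, -155.15542602539062), (84.22435760498047, 66.5394287109375), 86.31472778320312), ((606.562255859375, -155.2138214111328), (76.28893280029297, 99.73941802978516), 175.87599182128906), 252)
tips z [0.00495683 0.0100714  0.01308217] y [-0.06218939 -0.05375718  0.04328026  0.05623975  0.06400313]
```

```bash
cat >> m.py <<'E'
BY=np.radians(5.95);bx=np.array([np.cos(BY),np.sin(BY)]);by=np.array([-np.sin(BY),np.cos(BY)]);BC=np.array([.5310,.2461])
def st(*k):
    s=r.read_state();print(*k,'t',round(s['time_s'],1),'w',round(s['grip_width'],4),'F',np.round(s['contact_force'],1),'gf',round(s['grip_force'],1),'p',np.round(s['eef_pos'],4));return s
def grab(xy,z,yaw,w,force,hi=.16):
    command_gripper(w);r.reach([*xy,hi],down(yaw))
    print('hit',r.move_straight([*xy,z],speed=.1,max_force=15));command_gripper(0,force);return st('grab')
E
python3 - <<'E'
from m import *
f=np.array([.5288,.2628]);grab(f,.085,BY,.05,25,.15)
d=.105-(f-BC)@by
print('stop',r.move_straight([*(f+by*(d+.004)),.085],speed=.06,max_force=12));st('opened')
command_gripper(.05);s=st('rel');r.move_straight([*s['eef_pos'][:2],.17],speed=.2)
r.reach([.57,.17,.3],down(BY));snap("wrist","wC");st()
W=np.load("wC.npz")['W'];p=np.load("wC.npz")['p']
print(rect(pts(W,p,BC+by*.1,.06,.074,.085)),circ(pts(W,p,(.48,.058),.04,.069,.08)))
E
```

```text
hit False
grab t 5.9 w 0.0116 F [-0.7  0.6  4.4] gf 29.8 p [0.5291 0.263  0.0857]
stop True
opened t 7.2 w 0.0112 F [-0.3 -1.8  4.3] gf 29.9 p [0.5198 0.3511 0.0857]
rel t 7.7 w 0.05 F [-0.1 -1.2  0. ] gf 0.0 p [0.5194 0.3511 0.085 ]
t 9.2 w 0.0499 F [-0.2 -0.2 -0.7] gf 0.0 p [0.5692 0.1712 0.2982]
(array([519.3, 350.6]), array([49.7, 12.9]), 6.2, 539, np.float64(0.0787)) (array([481.8,  58.4]), 39.4, 483, np.float64(0.0735))
```

View pics/wC.png

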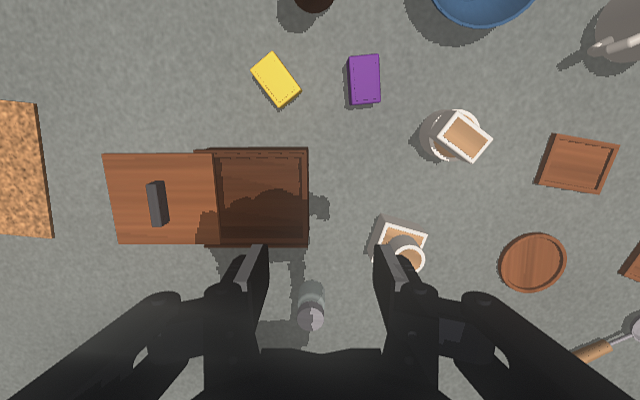

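The lid is fully open: the fin at (157,203) measures 105 mm of travel, and the box's interior at (262,195) is clear. Next: small canister into the box, then shut the lid.

Run:
```python
from m import *
yw=BY+np.pi/2;c=np.array([.4815,.058])
grab(c,.068,yw,.07,25,.15)
r.move_straight([*c,.17],speed=.12);s=st('lift')
assert s['grip_width']>.03
t=BC-by*.012
r.reach([*t,.17],down(yw))
print('hit',r.move_straight([*t,.0345],speed=.08,max_force=8));st('down')
command_gripper(.056);st('rel');r.move_straight([*t,.17],speed=.15)
r.reach([.59,.19,.3],down(BY));p,d,W=snap("wrist","wD");st()
print(circ(pts(W,p,t,.04,.036,.046)),circ(pts(W,p,t,.035,.036,.05)))
cv2.imwrite("pics/wDc.png",cv2.resize(cv2.imread("pics/wD.png")[80:280,80:480],None,fx=2,fy=2))
```

```text
hit False
grab t 12.5 w 0.0393 F [-1.5  1.   5.8] gf 25.0 p [0.4818 0.058  0.0687]
lift t 13.5 w 0.039 F [-0.1 -0.4 -1. ] gf 25.2 p [0.481  0.058  0.1693]
hit False
down t 16.1 w 0.0397 F [-0.2 -0.  -0.9] gf 25.2 p [0.5325 0.2343 0.0349]
rel t 16.4 w 0.0557 F [-0.3  0.1  0.4] gf 0.0 p [0.5323 0.2342 0.0346]
t 18.8 w 0.0559 F [-0.6 -0.5 -0.3] gf 0.0 p [0.5897 0.1901 0.2992]
(array([533.3, 234.1]), 39.8, 758, np.float64(0.0397)) (array([533.3, 234.1]), 39.8, 758, np.float64(0.0397))
```

View pics/wDc.png

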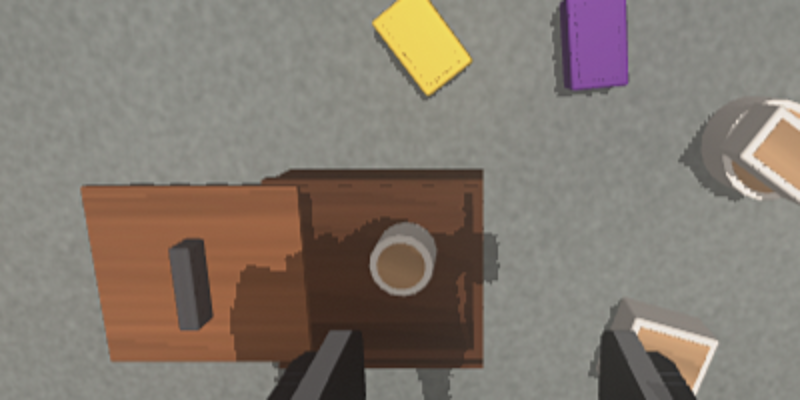

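The small canister stands upright in the box (crop 402,262), with its top at 40 mm. Next: close the lid, then place the oblong.

Run:
```python
from m import *
f=np.array([.5193,.3506]);grab(f,.085,BY,.05,25,.15)
e=f-by*.1085
print('stop',r.move_straight([*e,.085],speed=.06,max_force=14));st('closed')
command_gripper(.05);s=st('rel');r.move_straight([*s['eef_pos'][:2],.17],speed=.2)
r.reach([.6,.14,.28],down(BY));p,d,W=snap("wrist","wE");st()
X=rect(pts(W,p,BC,.06,.074,.085));g=X[0]/1000;print(X,'open mm',(g-BC)@by*1000)
print(rect(pts(W,p,(.627,.024),.05,.069,.08)),rect(pts(W,p,(.48,.06),.06,.036,.045)))
```

```text
hit False
grab t 21.2 w 0.0116 F [-0.6 -0.9  4.4] gf 29.7 p [0.5195 0.3508 0.0857]
stop True
closed t 22.9 w 0.0111 F [1.1 1.8 3.1] gf 29.7 p [0.5305 0.2465 0.0857]
rel t 23.3 w 0.0498 F [ 0.8 -0.   1.4] gf 0.0 p [0.5302 0.2461 0.0852]
t 24.6 w 0.05 F [ 0.1 -0.4 -0.1] gf 0.0 p [0.5987 0.141  0.2775]
(array([530.3, 246.1]), array([49.9, 12.2]), 6.4, 532, np.float64(0.0787)) open mm 0.07256237764889457
(array([627.3,  24.6]), array([51.9, 34.1]), 61.2, 1710, np.float64(0.0734)) (array([483.1,  70.5]), array([39.5, 58. ]), 80.1, 936, np.float64(0.0397))
```

View pics/wE.png

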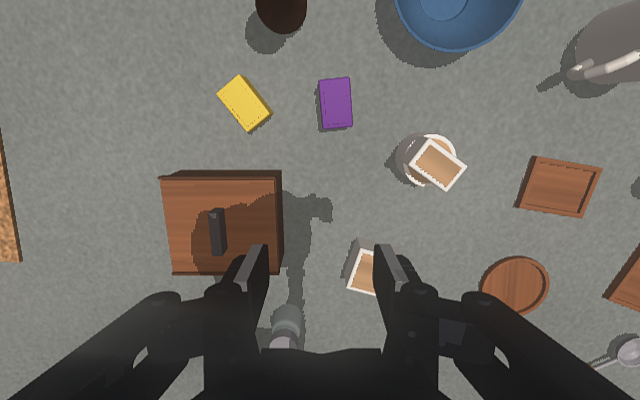

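The lid is shut: the fin at (217,232) sits over the box's centre after 105 mm of travel. Next, the oblong.

Run:
```python
from m import *
c=np.array([.6272,.0242]);grab(c,.0745,np.radians(61.2),.065,25,.15)
r.move_straight([*c,.15],speed=.1);s=st('lift');assert s['grip_width']>.028
t=np.array([.6065,-.1552]);y=np.radians(86.3)
r.reach([*t,.15],down(y))
print('hit',r.move_straight([*t,.0390],speed=.06,max_force=8));st('down')
command_gripper(.05);st('rel');r.move_straight([*t,.17],speed=.15)
r.reach([.6,-.08,.28],down(0));p,d,W=snap("wrist","wF");s=st()
print('obl',rect(pts(W,p,t,.05,.033,.042)));print('rnd',circ(pts(W,p,(.627,.021),.05,.036,.045)));print('sq',rect(pts(W,p,(.481,.061),.06,.036,.045)))
print('rc',coaster(p,(s['eef_pos'],s['eef_rot']),(int(320+(-.08+.1395)*850),262))[1])
cv2.imwrite("pics/wF.png",p[:,:,::-1])
```

```text
hit False
grab t 27.3 w 0.0335 F [-0.9 -0.5  3.2] gf 26.0 p [0.6277 0.0242 0.0753]
lift t 28.2 w 0.0332 F [-0.4 -0.6 -1.3] gf 25.5 p [0.6267 0.0242 0.1492]
hit True
down t 30.6 w 0.0334 F [-0.8 -0.8  4.3] gf 26.2 p [ 0.6065 -0.1552  0.0413]
rel t 30.9 w 0.0498 F [-0.  -0.2 -0.1] gf 0.0 p [ 0.6055 -0.1548  0.0398]
t 33.5 w 0.0501 F [ 0.8 -0.8 -0.9] gf 0.0 p [ 0.5999 -0.0802  0.2793]
obl (array([ 606.9, -155.6]), array([52.5, 34.2]), 86.3, 1385, np.float64(0.0394))
rnd (array([626.9,  21.2]), 59.7, 2264, np.float64(0.0397))
sq (array([481.2,  60.9]), array([58. , 58.6]), 78.9, 1715, np.float64(0.0399))
rc ((463.96014404296875, -127.97309112548828), (62.55497741699219, 100.18753814697266), 89.48116302490234)
```

View pics/wF.png

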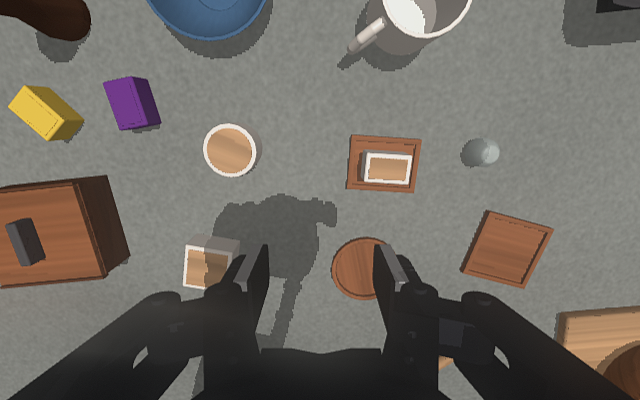

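The oblong is inside its coaster (388,168), but its top reads about 1.5 mm high. I'll check its flatness.

Run:
```python
from m import *
D=np.load("wF.npz");W,p=D['W'],D['p']
def plane(X):
    A=np.c_[X[:,0]-X[:,0].mean(),X[:,1]-X[:,1].mean(),np.ones(len(X))];c=np.linalg.lstsq(A,X[:,2],rcond=None)[0];return c.round(4),len(X),np.std(X[:,2]-A@c).round(4)
print('obl',plane(pts(W,p,(.6069,-.1556),.025,.033,.045)),'rnd',plane(pts(W,p,(.627,.021),.028,.036,.045)))
A=np.load("wA.npz")
for n,c in(('oc',(.6065,-.1552)),('rc',(.464,-.1395)),('sc',(.492,-.3245))): print(n,plane(pts(A['W'],A['p'],c,.024,-.01,.02)))
for c in((.55,-.155),(.66,-.155),(.62,-.09)): print('table',plane(pts(A['W'],A['p'],c,.015,-.01,.02)))
```

```text
obl (array([-0.0104,  0.002 ,  0.0395]), 1213, np.float64(0.0009)) rnd (array([-0.0031,  0.0026,  0.0398]), 2003, np.float64(0.0008))
oc (array([-0.0018,  0.0012,  0.0053]), 1294, np.float64(0.0008))
rc (array([0.0001, 0.0005, 0.0036]), 957, np.float64(0.0008))
sc (array([-0.0006,  0.0037,  0.0054]), 984, np.float64(0.0007))
table (array([-0.0061,  0.0074, -0.0005]), 437, np.float64(0.0008))
table (array([ 0.0041,  0.0016, -0.0007]), 550, np.float64(0.0008))
table (array([ 0.0059, -0.0033, -0.0006]), 507, np.float64(0.0008))
```

The canister lies flat: that coaster's floor simply reads about 5.3 mm, so the height is consistent. Next, the round and the square.

Run:
```python
from m import *
def job(c,y0,t,y1,zt,name):
    c=np.array(c);t=np.array(t);grab(c,.031,y0,.085,35,.12)
    r.move_straight([*c,.13],speed=.1);s=st('lift');assert s['grip_width']>.05
    r.reach([*t,.13],down(y1))
    print('hit',r.move_straight([*t,zt],speed=.06,max_force=8));st('down')
    command_gripper(.078);st('rel');r.move_straight([*t,.15],speed=.15)
job((.6270,.0212),0,(.464,-.1395),0,.0355,'r')
job((.4813,.0610),np.radians(79.3),(.492,-.3245),np.radians(74.9),.0365,'s')
r.reach([.58,-.21,.28],down(0));p,d,W=snap("wrist","wG");s=st()
print('rnd',circ(pts(W,p,(.464,-.1395),.05,.037,.05)),'sq',rect(pts(W,p,(.492,-.3245),.06,.037,.05)),'obl',rect(pts(W,p,(.6065,-.155),.05,.033,.046)))
pose=(s['eef_pos'],s['eef_rot'])
```

```text
hit False
grab t 36.1 w 0.0593 F [-1.3  0.4  6.4] gf 38.0 p [0.6275 0.0212 0.0319]
lift t 37.2 w 0.0591 F [ 0.6  0.1 -1.6] gf 37.8 p [0.6265 0.0212 0.1292]
hit True
down t 39.7 w 0.0587 F [-0.5  0.8  5.9] gf 38.3 p [ 0.4639 -0.1395  0.0359]
rel t 40.0 w 0.078 F [ 0.3 -0.5  0.1] gf 0.0 p [ 0.463  -0.139   0.0349]
hit False
grab t 43.5 w 0.0575 F [-0.5 -0.3  5.7] gf 38.2 p [0.4815 0.061  0.0316]
lift t 44.6 w 0.0573 F [ 0.1  0.1 -2.3] gf 37.7 p [0.4809 0.061  0.1294]
hit True
down t 47.5 w 0.0575 F [ 0.1 -0.   5. ] gf 38.6 p [ 0.4919 -0.3245  0.0377]
rel t 47.9 w 0.0778 F [ 0.2  0.7 -1. ] gf 0.0 p [ 0.491  -0.3236  0.0361]
t 50.2 w 0.0774 F [ 0.3 -0.2 -0.4] gf 0.0 p [ 0.5797 -0.2103  0.2791]
rnd (array([ 463.7, -139.8]), 60.0, 1753, np.float64(0.0439)) sq (array([ 492.7, -324.4]), array([58.3, 57.8]), 75.0, 1790, np.float64(0.0456)) obl (array([ 606.9, -156. ]), array([51.2, 34.1]), 86.5, 1441, np.float64(0.0396))
```

View pics/wG.png

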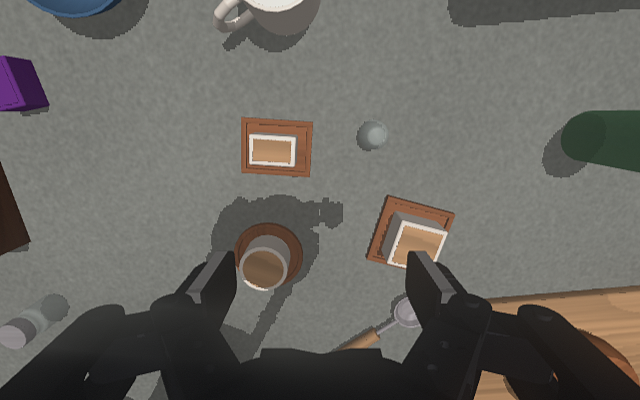

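All three canisters stand flat and centred: round (265,260), square (418,243) and oblong (272,150). The lid is shut, so I'm handing in.

```bash
python3 -c "
from workcell import r
print(r.finish_job())"
```

```text
the job is handed in; nothing more can be done
None
```

The job is handed in after about 50 s of the 131 s: the round, square and oblong canisters stand flat and centred in their own coasters, and the small one is upright in the box with the lid fully shut.

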